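Clamp a small volume in the cam-lever finishing press

TASK

Take the thickest of the three small bound volumes out of the plywood trough and stand it, spine still up, on the base of the finishing press, square between its two wooden jaws and centred along them; set it down rather than drop it. Then slide the loose jaw up snug against it and, after that, flip the cam lever all the way over and down to lock the jaw. Leave the other two volumes standing where they are.

Things in the scene. Friction and masses are not known exactly. Their poses are not given: they have to be found in the camera images.
- thick_volume: thickest of three small brown bound volumes: 30 mm thick (own x), 62 mm long (own y), 46 mm high (own z), 0.1 kg, spine up with three slight bands. Origin: centre of underside. In the trough the walls cover its ends: grip it across its thickness; the press opens only 46 mm, too little for fingers beside the thickness: hold it there by its ends.
- middle_volume: the 20 mm thick volume, otherwise the same (62 mm long, 46 mm high), origin in the centre of its underside; stays in the trough
- thin_volume: the 14 mm thick volume, otherwise the same, origin in the centre of its underside; stays in the trough
- trough: fixed plywood trough, open at both short ends, 236 mm (own x) by 86 mm, floor 6 mm thick, two long walls 10 mm thick, 66 mm apart, tops 52 mm above the table, level with the spines. The volumes stand across it in a row in any order, at own x about -75, 0 and +75 mm. Origin: centre of underside.
- press: fixed finishing press: aluminium base plate 92 mm (own x) by 160 mm (own y), 12 mm thick, origin in the centre of its underside. Fixed wooden jaw: 56 mm long along x, clamping face at own y = -55 mm, top 58 mm above the table. The loose jaw slides along own y. The volume goes on the base plate, its length along own x, centred at x = 0.
- jaw (a joint): slide of the loose jaw, m: 0 = fully open (46 mm between the jaws), grows as it moves towards the fixed jaw (own -y of the press); the opening is 46 mm minus this value. About 5 N moves it while the lever is free; the locked cam holds it.
- jaw_face (a point): centre of the loose jaw's clamping face, 38 mm above the table (the wooden jaw is 56 mm long along the press's x, 16 mm thick, its top 58 mm above the table)
- jaw_back (a point): centre of the back face of the loose jaw's aluminium body (44 mm wide along the press's x, from 15 to 57 mm above the table), 80 mm behind jaw_face: the place to push it towards the fixed jaw
- lever (a joint): cam lever on the loose jaw, rad: it turns about the press's own y axis. 0 = free, leaning 40 degrees from upright towards the press's -x; 0.70 = upright; 2.27 = locked, lying level towards the press's +x. It stays where it is left.
- lever_hinge (a point): point on the lever's hinge axis, 45 mm above the table, 34 mm behind jaw_face, in the middle of the lever's width
- lever_grip (a point): middle of the lever's black grip, 68 mm from the hinge; the grip is 14 mm wide (along the press's y), 13 mm thick and ends 88 mm from the hinge
Mind the look-alikes: they are no part of the job. Several things have the shape of the press; the one meant has the colours described above.

How it is judged:
By the outcome, as a careful person would: the job done as asked, in the order asked, and still so for the second after the job is handed in, with the robot touching nothing.
It also fails if it takes over 72 s, if anything falls off the work surface, if the arm or the gripper's body presses on something with over 40 N, if the wrist force passes 120 N, or if a joint passes its speed limit or range.

ROBOT

A 7-joint arm with a two-finger parallel gripper is mounted at the origin on the work surface. World frame = base frame: x ahead of the robot, y to its left, z up, the work surface at z = 0. Lengths are in m, angles in rad, forces in N, time in s.
With the tool pointing down it reaches from about 0.35 to 0.9 m from the base axis. Payload 7.2 kg.
Tool frame: the origin (TCP) lies between the finger pads; the fingertips stand 17 mm ahead of it and the grasp point (between the pads) lies 2 mm behind it (tips_ahead is the distance from the TCP to the fingertips, in m); z points along the fingers, y is the line along which they close (so a half turn about z gives the same grasp; the last joint's range is limited). The gripper opens to 85 mm and grips with 20 to 120 N. Pads are 22 mm wide; open, the fingers measure 114 mm over their backs; the gripper's body (76 mm by 85 mm) begins 54 mm behind the grasp point. The pads swing forward as they close: fully open they stand 13 mm farther back than shut.
Start: joints at [-1.196, 0.411, -0.013, 1.596, 0.006, 1.134, -0.082], TCP at [0.268, 0.565, 0.248] pointing down, gripper open.
Joint ranges: [-2.95, 2.95], [-0.29, 1.99], [-1.47, 1.44], [0.14, 2.54], [-1.03, 4.17], [0.13, 1.85], [-2.86, 2.86]. Speed limits (rad/s): [2.39, 2.39, 3.01, 3.01, 3.14, 3.14, 3.14].

INTERFACE

Orientations are given as a rotation vector (axis times angle).
In Python, from bench import * gives the robot as it stands.
- The arm moves only by the shell command python3 -m inch 'ROWS' [FORCE]. ROWS is text: rows parted by semicolons, each of 7 numbers parted by spaces: the turn, a rotation vector about the world's x, y, z in degrees, then the shift along the world's x, y, z in cm, then the closure, from 0 (fully open) to 1 (shut). In form: ax ay az x y z gripper; .... A call has 1 to 8 rows; each row shifts and turns the commanded pose from where the row before left it; what a row does not reach is not made up. A row lasts 1/8 s, in which the tool goes at most 62.5 mm and 10.7 degrees, less where a joint would pass 70% of its speed; a pose out of reach is approached as far as the arm can. A call with a gripper value outside its range is refused whole. The fingers move at their own pace and stop on an object; FORCE is the grip in N (left out, the last holds). Time passes only in rows, so rows that do not move let the fingers close. It gives the time, the measured TCP pose, the force, the opening and the grip force at its end, in the units of the state.
- get_state(): the state, without advancing time (a new reading comes with each control period).
- get_image(name): name is "side" or "top" or "wrist"; returns the picture (480x640x3 uint8, red, green, blue); there is no depth.
- camera_params(name): a dict with "vertical_fov" (degrees; the focal length in pixels is half the picture's height over the tangent of half this angle, whatever the lens; pixels are square), "cx", "cy" (the principal point, pixels), "k1" (the pictures are not rectified: a ray, as slopes to the right and down, at radius r is drawn at 1 + k1 r^2 times it, then the intrinsics apply), "T" (4x4, takes a point from camera to world coordinates); the wrist camera has in their place "hand_eye" (4x4, takes a point from camera to tool coordinates, whose origin is the TCP and whose axes are the flange's). Camera axes: x right, y up, looking along -z (the intrinsics and any distortion apply to the point x, -y, -z); pixel columns grow to the right and rows downward; lengths in m; the calibration is good to about 2 mm. A picture is of the moment at which its call begins: read the wrist's pose just before it. camera_params takes no time and is no camera call.
- hand_in(): hands the job in; it is judged then, once.
The state is a dict: "t": time; "q": joint angles; "qvel": joint speeds; "joint_torque": joint torques, N m; "ee_pos": TCP position; "tcp_rot": TCP orientation; "ft_force": force on the tool from outside, world axes, zero at the start; "wrist_torque": the same for the moment, N m; "gripper_width": opening from 0.0 (shut) to 1.0 (fully open); "grip_force": force on a finger pad.
Only numpy, scipy, OpenCV 4.12 (cv2) and the standard library are available. Lean on these libraries where they do the work, as an engineer would, in place of code of your own. Each camera call takes 0.05 s, during which the arm holds its last target. There are 200 camera calls.

## Working session

There is one attempt and no reset: what is moved stays moved. The work goes in short steps, Python scripts to look and compute and a shell command to move; the robot and the scene stay as the last step left them, time stands still between calls to the robot, and variables do not carry over. Pictures are saved under pics/ and viewed, at most 10 in all, crops included, and the job is handed in when it is done.

```bash
mkdir -p pics; cat > h.py <<'E'
import numpy as np, cv2
from bench import *
def ray(name,uv,T=None):
    p=camera_params(name); f=240/np.tan(np.radians(p["vertical_fov"])/2)
    K=np.array([[f,0,p["cx"]],[0,f,p["cy"]],[0,0,1]])
    a=cv2.undistortPoints(np.array(uv,float).reshape(-1,1,2),K,np.array([p["k1"],0,0,0,0.]),None)[:,0] if True else 0
    T=p["T"] if T is None else T; T=np.array(T)
    d=np.c_[a[:,0],-a[:,1],-np.ones(len(a))]@T[:3,:3].T
    return T[:3,3],d
def atz(name,uv,z,T=None):
    o,d=ray(name,uv,T); return o+d*((np.array(z)-o[2])/d[:,2])[:,None]
def proj(name,P,T=None):
    p=camera_params(name); f=240/np.tan(np.radians(p["vertical_fov"])/2)
    T=np.array(p["T"] if T is None else T); c=(np.atleast_2d(P)-T[:3,3])@T[:3,:3]
    s=np.c_[c[:,0],-c[:,1]]/-c[:,2:3]; r2=(s**2).sum(1,keepdims=True)
    return s*(1+p["k1"]*r2)*f+[p["cx"],p["cy"]]
E
python3 - <<'E'
from h import *
for n in ["top","side"]:
    cv2.imwrite(f"pics/{n}0.png",get_image(n)[:,:,::-1]); p=camera_params(n); print(n,p["vertical_fov"],p["k1"],np.round(p["T"],3).tolist())
s=get_state();print(s["t"],s["ee_pos"],s["tcp_rot"],s["ft_force"],s["gripper_width"])
print(camera_params("wrist"))
E
```

```text
top 54.08544603985425 -0.02208761774396308 [[0.014, 0.998, -0.055, 0.476], [-1.0, 0.015, 0.022, 0.021], [0.022, 0.054, 0.998, 0.907], [0.0, 0.0, 0.0, 1.0]]
side 49.835761510138674 0.05059803279859128 [[0.76, 0.479, -0.44, 0.138], [-0.65, 0.578, -0.493, -0.455], [0.018, 0.661, 0.751, 0.806], [0.0, 0.0, 0.0, 1.0]]
0.1 [0.26765919 0.56433485 0.247536  ] [-6.89828542e-01 -3.06471838e+00  2.21773697e-03] [0.03269292 0.21141414 0.19355019] 0.9991095573165991
{'vertical_fov': 69.23863648722741, 'cx': 314.4033057014954, 'cy': 231.84946116493228, 'k1': -0.0601906189378254, 'hand_eye': array([[-6.62948616e-04,  9.49838786e-01,  3.12739255e-01,
         8.18813263e-02],
       [ 9.99998156e-01,  6.60512511e-05,  1.91920056e-03,
         1.04250756e-03],
       [ 1.80227431e-03,  3.12739951e-01, -9.49837078e-01,
        -1.26429725e-01],
       [ 0.00000000e+00,  0.00000000e+00,  0.00000000e+00,
         1.00000000e+00]])}
```

View pics/top0.png

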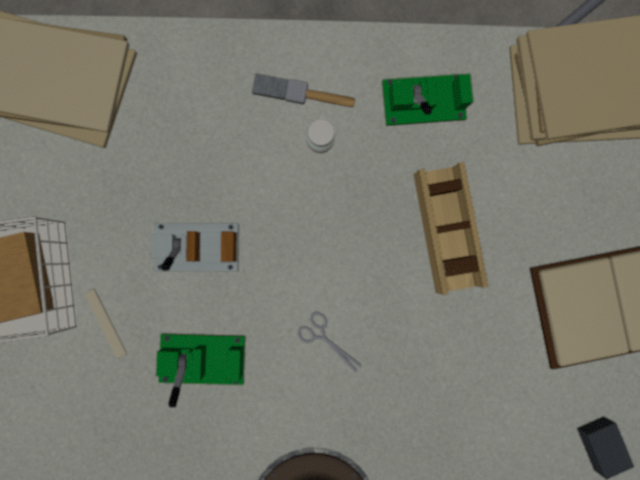

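View pics/side0.png

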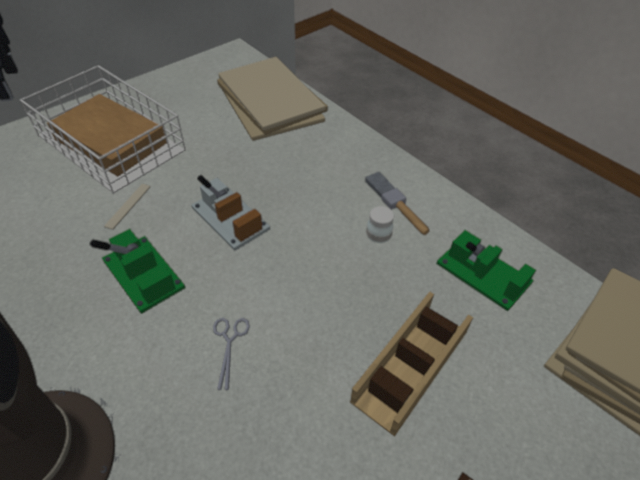

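The top view shows the aluminium press at about (195,247), with its fixed jaw on the right (229,246). The trough is at about (452,230), and the thickest volume appears to be the bottom one (460,266). Next I'll enlarge both.

```bash
python3 - <<'E'
import cv2,numpy as np
i=cv2.imread("pics/top0.png")
a=cv2.resize(i[215:280,145:245],None,fx=6,fy=6,interpolation=cv2.INTER_CUBIC)
b=cv2.resize(i[160:300,405:495],None,fx=4.2,fy=4.2,interpolation=cv2.INTER_CUBIC)
g=lambda x:np.clip(255*(x/255.)**.6,0,255).astype(np.uint8)
cv2.imwrite("pics/cp.png",g(a));cv2.imwrite("pics/ct.png",g(b));print(a.shape,b.shape)
E
```

```text
(390, 600, 3) (588, 378, 3)
```

View pics/cp.png

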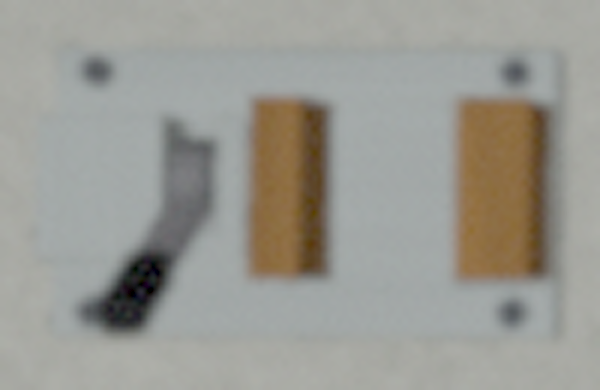

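View pics/ct.png

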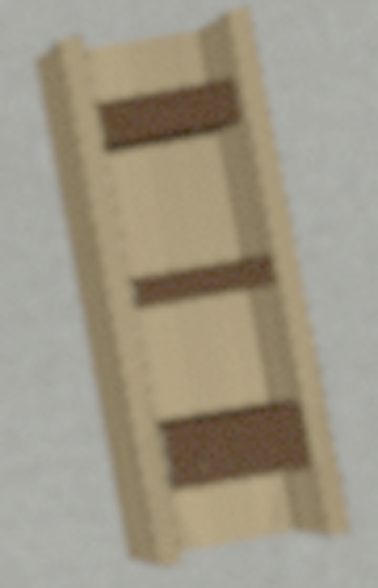

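Press crop: the loose jaw's top front edge is at u≈301 and the fixed jaw's face edge at u≈459, with jaw rows 100–278. Trough crop: the volumes run 20, 14 and 30 mm from top to bottom, and the thick one's corners are near (162,423), (298,403), (310,466) and (173,487). I'll check these against the known sizes.

```bash
python3 - <<'E'
from h import *
c=lambda L,x,y,s:[((u+.5)/s-.5+x,(v+.5)/s-.5+y) for u,v in L]
r=lambda n,P:print(n,np.round(P*1000,1)[:,:2].tolist())
r("base z12",atz("top",c([(57,52),(562,52),(557,335),(57,330)],145,215,6),.012))
r("screws z12",atz("top",c([(97,71),(515,72),(512,313),(92,312)],145,215,6),.012))
r("fixed face z58",atz("top",c([(459,100),(458,278)],145,215,6),.058))
r("loose face z58",atz("top",c([(301,100),(301,276)],145,215,6),.058))
r("vol z52",atz("top",c([(162,423),(298,403),(310,466),(173,487)],405,160,4.2),.052))
r("mid z52",atz("top",c([(100,104),(232,82),(240,127),(106,150)],405,160,4.2),.052))
r("thin z52",atz("top",c([(133,281),(272,259),(273,281),(138,305)],405,160,4.2),.052))
# trough outer wall tops
r("trough z52",atz("top",c([(80,38),(245,8),(349,532),(177,562)],405,160,4.2),.052))
s=get_state()
from scipy.spatial.transform import Rotation as R
print(R.from_rotvec(s["tcp_rot"]).as_matrix().round(3))
E
```

```text
base z12 [[541.3, 311.0], [543.8, 151.4], [454.2, 150.9], [453.6, 308.2]]
screws z12 [[535.5, 298.2], [537.2, 166.1], [460.9, 165.3], [459.4, 297.4]]
fixed face z58 [[525.3, 175.2], [471.9, 174.2]]
loose face z58 [[524.6, 222.6], [471.9, 221.1]]
vol z52 [[478.5, -229.7], [488.0, -289.7], [460.5, -294.9], [450.7, -234.5]]
mid z52 [[618.0, -202.4], [628.9, -261.1], [609.0, -264.5], [597.8, -205.0]]
thin z52 [[540.3, -216.9], [550.9, -278.5], [541.3, -278.9], [529.8, -219.1]]
trough z52 [[647.2, -193.5], [662.0, -267.0], [432.0, -312.1], [418.2, -236.3]]
[[-0.904  0.428 -0.001]
 [ 0.428  0.904 -0.001]
 [-0.    -0.001 -1.   ]]
```

The sizes check out: the jaw gap measures 47 mm against 46 mm, and the volumes measure about 61 mm long by 28, 20 and 10 mm thick. So the thick volume is the one nearest the robot, at about (469,-262) mm and 10° yaw. I'll move above it.

```bash
python3 -m inch '0 0 -3.4 1.26 -5.17 -0.25 0;0 0 -3.4 1.26 -5.17 -0.25 0;0 0 -3.4 1.26 -5.17 -0.25 0;0 0 -3.4 1.26 -5.17 -0.25 0;0 0 -3.4 1.26 -5.17 -0.25 0;0 0 -3.4 1.26 -5.17 -0.25 0;0 0 -3.4 1.26 -5.17 -0.25 0;0 0 -3.4 1.26 -5.17 -0.25 0' 40
python3 -m inch '0 0 -3.4 1.26 -5.17 -0.25 0;0 0 -3.4 1.26 -5.17 -0.25 0;0 0 -3.4 1.26 -5.17 -0.25 0;0 0 -3.4 1.26 -5.17 -0.25 0;0 0 -3.4 1.26 -5.17 -0.25 0;0 0 -3.4 1.26 -5.17 -0.25 0;0 0 -3.4 1.26 -5.17 -0.25 0;0 0 -3.4 1.26 -5.17 -0.25 0'
python3 -m inch '0 0 0 0 0 0 0;0 0 0 0 0 0 0'
cat > w.py <<'E'
from h import *
from scipy.spatial.transform import Rotation as R
def wT(s):
    T=np.eye(4);T[:3,:3]=R.from_rotvec(s["tcp_rot"]).as_matrix();T[:3,3]=s["ee_pos"]
    return T@np.array(camera_params("wrist")["hand_eye"])
def st():
    s=get_state();M=R.from_rotvec(s["tcp_rot"]).as_matrix()
    print("t",round(s["t"],2),"p",np.round(np.array(s["ee_pos"])*1000,1),"toolY",round(np.degrees(np.arctan2(M[1,1],M[0,1])),2),"tilt",np.round(M[:2,2],4),"F",np.round(s["ft_force"],1),"w",round(s["gripper_width"],3),"g",round(s["grip_force"],1)); return s
E
python3 - <<'E'
from w import *
s=st();T=wT(s);np.save("T1.npy",T);cv2.imwrite("pics/w1.png",np.clip(255*(get_image("wrist")[:,:,::-1]/255.)**.6,0,255).astype(np.uint8))
E
```

```text
t: 1.1
ee_pos: [0.3686, 0.1494, 0.2282]
tcp_rot: [1.394, 2.816, 0.0]
ft_force: [0.9, 0.3, 1.1]
gripper_width: 0.999
grip_force: 0.0
t: 2.1
ee_pos: [0.4696, -0.2639, 0.208]
tcp_rot: [-2.016, -2.409, -0.0]
ft_force: [0.6, 0.1, 0.0]
gripper_width: 1.0
grip_force: 0.0
t: 2.35
ee_pos: [0.4689, -0.2621, 0.2077]
tcp_rot: [-2.014, -2.409, 0.001]
ft_force: [-0.2, -0.3, -0.4]
gripper_width: 0.998
grip_force: 0.0
t 2.35 p [ 468.9 -262.1  207.7] toolY 10.22 tilt [-0.0013  0.0006] F [-0.2 -0.3 -0.4] w 0.998 g 0.0
```

View pics/w1.png

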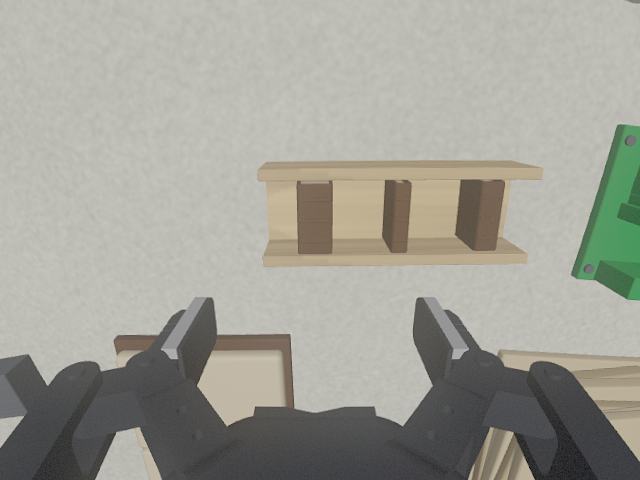

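The wrist view shows the thick volume's spine at about (298–332, 181–253). It is parallel to the image axes and nearly centred between the fingers (u≈315).

```bash
python3 - <<'E'
from w import *
T=np.load("T1.npy")
P=atz("wrist",[(298,181),(332.5,181),(332,253),(299,253)],.052,T);print(np.round(P*1000,1),P.mean(0)*1000)
P=atz("wrist",[(262,164),(540,168),(526,257),(264,256)],.052,T);print(np.round(P*1000,1))
E
```

```text
[[ 448.8 -232.6   52. ]
 [ 476.5 -227.6   52. ]
 [ 488.3 -289.7   52. ]
 [ 459.9 -294.8   52. ]] [ 468.37540213 -261.21010231   52.        ]
[[ 417.9 -224.1   52. ]
 [ 643.5 -185.4   52. ]
 [ 660.4 -263.    52. ]
 [ 430.2 -303.1   52. ]]
```

```bash
python3 -m inch '0 0 0.3 0 0 -4 0;0 0 0 0 0 -4 0;0 0 0 0 0 -3 0;0 0 0 0 0 -2.5 0;0 0 0 0 0 -2 0;0 0 0 0 0 -1.3 0;0 0 0 0 0 -0.5 0;0 0 0 0 0 0 0' 40
python3 -m inch '0 0 0 0 0 0 0.8;0 0 0 0 0 0 0.8;0 0 0 0 0 0 0.8;0 0 0 0 0 0 0.8;0 0 0 0 0 0 0.8;0 0 0 0 0 0 0.8;0 0 0 0 0 0 0.8;0 0 0 0 0 0 0.8' 40; python3 -c "from w import *;st()"
```

```text
t: 3.4
ee_pos: [0.4696, -0.2622, 0.0356]
tcp_rot: [2.008, 2.416, 0.0]
ft_force: [0.3, 0.2, -0.5]
gripper_width: 1.004
grip_force: 0.0
t: 4.4
ee_pos: [0.4697, -0.2626, 0.0357]
tcp_rot: [2.008, 2.415, 0.001]
ft_force: [0.0, 0.9, 5.7]
gripper_width: 0.345
grip_force: 40.6
t 4.4 p [ 469.7 -262.6   35.7] toolY 10.53 tilt [ 0.0007 -0.0001] F [0.  0.9 5.7] w 0.345 g 40.6
```

```bash
python3 -m inch '0 0 0 0 0 1 0.8;0 0 0 0 0 2 0.8;0 0 0 0 0 3 0.8;0 0 0 0 0 4 0.8;0 0 8 0.3 2.3 0 0.8;0 0 8 0.3 2.3 0 0.8;0 0 8 0.3 2.3 0 0.8;0 0 8 0.3 2.3 0 0.8'
python3 -m inch '0 0 8 0.3 2.3 0 0.8;0 0 8 0.3 2.3 0 0.8;0 0 8 0.3 2.3 0 0.8;0 0 8 0.3 2.3 0 0.8;0 0 8 0.3 2.3 0 0.8;0 0 8.5 0.3 2.3 0 0.8;0 0 0 0 0 0 0.8;0 0 0 0 0 0 0.8'; python3 -c "from w import *;st()"
```

```text
t: 5.4
ee_pos: [0.4812, -0.1698, 0.1356]
tcp_rot: [-1.258, -2.879, 0.0]
ft_force: [0.2, -0.2, -0.6]
gripper_width: 0.344
grip_force: 39.9
t: 6.4
ee_pos: [0.4991, -0.0334, 0.1354]
tcp_rot: [0.024, -3.141, 0.001]
ft_force: [0.2, -0.5, -1.3]
gripper_width: 0.346
grip_force: 39.9
t 6.4 p [499.1 -33.4 135.4] toolY 90.86 tilt [-0.0002 -0.0005] F [ 0.2 -0.5 -1.3] w 0.346 g 39.9
```

```bash
python3 -m inch '0 0 0 0 0 -3 0.8;0 0 0 0 0 -3 0.8;0 0 0 0 0 -2 0.8;0 0 0 0 0 -1 0.8;0 0 0 0 0 -0.7 0.8;0 0 0 0 0 -0.4 0.8;0 0 0 0 0 -0.2 0.8;0 0 0 0 0 0 0.8'
python3 -m inch '0 0 0 0 0 -0.1 0.8;0 0 0 0 0 -0.1 0.8;0 0 0 0 0 0 0.8'; python3 -c "from w import *;st()"
```

```text
t: 7.4
ee_pos: [0.4996, -0.0325, 0.0326]
tcp_rot: [-0.028, 3.141, 0.0]
ft_force: [-0.2, -0.3, -0.8]
gripper_width: 0.346
grip_force: 39.9
t: 7.78
ee_pos: [0.4994, -0.0325, 0.0303]
tcp_rot: [0.028, -3.141, -0.0]
ft_force: [0.4, 0.7, -1.8]
gripper_width: 0.346
grip_force: 39.9
t 7.78 p [499.4 -32.5  30.3] toolY 91.03 tilt [-0.  0.] F [ 0.4  0.7 -1.8] w 0.346 g 39.9
```

```bash
python3 -m inch '0 0 0 0 0 -0.08 0.8;0 0 0 0 0 0 0.8'; python3 -m inch '0 0 0 0 0 -0.08 0.8;0 0 0 0 0 0 0.8'; python3 -m inch '0 0 0 0 0 -0.08 0.8;0 0 0 0 0 0 0.8'
```

```text
t: 8.02
ee_pos: [0.4995, -0.0325, 0.0296]
tcp_rot: [-0.028, 3.141, 0.0]
ft_force: [-1.0, 0.5, 2.8]
gripper_width: 0.344
grip_force: 40.2
t: 8.28
ee_pos: [0.4995, -0.0325, 0.0296]
tcp_rot: [-0.028, 3.141, 0.001]
ft_force: [-4.3, -0.3, 14.2]
gripper_width: 0.344
grip_force: 41.9
t: 8.52
ee_pos: [0.4995, -0.0325, 0.0296]
tcp_rot: [-0.028, 3.141, 0.001]
ft_force: [-7.3, 0.5, 24.4]
gripper_width: 0.346
grip_force: 43.4
```

```bash
python3 -m inch '0 0 0 0 0 0.16 0.8;0 0 0 0 0 0 0;0 0 0 0 0 0 0;0 0 0 0 0 0 0;0 0 0 0 0 0 0;0 0 0 0 0 2 0;0 0 0 0 0 4 0;0 0 0 0 0 5 0'
python3 -m inch '0 0 -10 0 0 5 0;0 0 -10 0 0 0 0;0 0 -10 0 0 0 0;0 0 -10 0 0 0 0;0 0 -10 0 0 0 0;0 0 -10 0 0 0 0;0 0 -10 0 0 0 0;0 0 -10 0 0 0 0'
python3 -m inch '0 0 -10 0 0 0 0;0 0 0 0 0 0 0;0 0 0 0 0 0 0'
python3 - <<'E'
from w import *
s=st();T=wT(s);np.save("T2.npy",T);i=np.clip(255*(get_image("wrist")[:,:,::-1]/255.)**.6,0,255).astype(np.uint8)
cv2.imwrite("pics/w2.png",i)
g=i.astype(int);m=((g[:,:,2]-g[:,:,0]>25)&(g.sum(2)<330)).astype(np.uint8)
n,l,stt,c=cv2.connectedComponentsWithStats(m);print(stt[stt[:,4]>300],c[stt[:,4]>300])
E
```

```text
t: 9.52
ee_pos: [0.4987, -0.0325, 0.1399]
tcp_rot: [0.028, -3.139, 0.0]
ft_force: [1.6, 1.0, 0.7]
gripper_width: 1.0
grip_force: 0.0
t: 10.52
ee_pos: [0.4993, -0.0324, 0.1894]
tcp_rot: [-2.004, -2.419, 0.0]
ft_force: [0.2, -0.4, -1.0]
gripper_width: 1.003
grip_force: 0.0
t: 10.9
ee_pos: [0.4994, -0.0323, 0.1895]
tcp_rot: [-2.197, -2.246, 0.0]
ft_force: [-0.1, -0.8, -0.4]
gripper_width: 1.001
grip_force: 0.0
t 10.9 p [499.4 -32.3 189.5] toolY 1.26 tilt [-0.0001 -0.    ] F [-0.1 -0.8 -0.4] w 1.001 g 0.0
[[     0      0    640    480 304492]
 [   279    203     76     36   2423]] [[319.36664346 239.57869829]
 [316.11184482 220.8782501 ]]
```

View pics/w2.png

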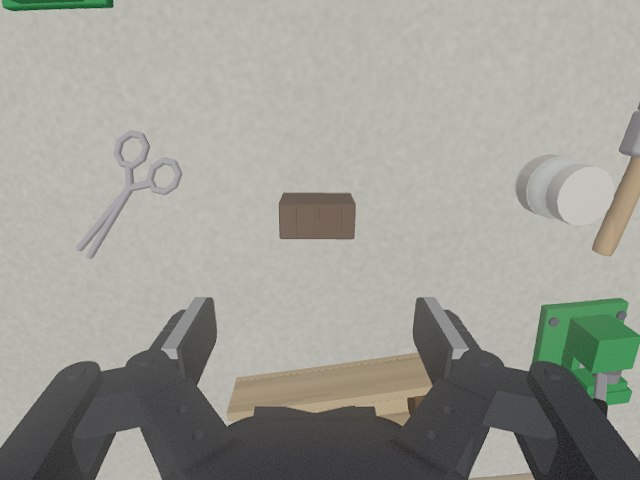

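The volume is standing upright, with its spine at (279–355, 203–239), square to the gripper.

```bash
python3 - <<'E'
from w import *
P=atz("wrist",[(279.,203),(355.5,203),(354.5,239),(279.5,239)],.046,np.load("T2.npy"));print(np.round(P*1000,1),P.mean(0)*1000)
E
```

```text
[[469.6 -16.2  46. ]
 [530.5 -14.9  46. ]
 [531.5 -45.3  46. ]
 [469.7 -46.6  46. ]] [500.31130927 -30.73700895  46.        ]
```

```bash
python3 -m inch '0 0 0 0.05 0.05 -4 0;0 0 0 0 0 -4 0;0 0 0 0 0 -3 0;0 0 0 0 0 -2.5 0;0 0 0 0 0 -1.5 0;0 0 0 0 0 -0.7 0;0 0 0 0 0 0 0;0 0 0 0 0 0 0.5'
python3 -m inch '0 0 0 0 0 0 0.5;0 0 0 0 0 0 0.5;0 0 0 0 0 0 0.5;0 0 0 0 0 0 0.5;0 0 0 0 0 0 0.5' 40; python3 -c "from w import *;st()"
```

```text
t: 11.95
ee_pos: [0.5004, -0.032, 0.0332]
tcp_rot: [2.201, 2.241, 0.002]
ft_force: [0.3, 0.3, 0.4]
gripper_width: 0.812
grip_force: 0.0
t: 12.58
ee_pos: [0.5005, -0.0319, 0.0334]
tcp_rot: [2.201, 2.241, 0.002]
ft_force: [-0.8, -0.0, 6.5]
gripper_width: 0.72
grip_force: 43.6
t 12.57 p [500.5 -31.9  33.4] toolY 1.04 tilt [0.0015 0.0004] F [-0.8 -0.   6.5] w 0.72 g 43.6
```

```bash
python3 -m inch '0 0 0 0 0 1 0.5;0 0 0 0 0 2 0.5;0 0 0 0 0 4 0.5;0 0 0 -0.05 3 5 0.5;0 0 0 -0.05 4 4 0.5;0 0 0 -0.05 4 0 0.5;0 0 0 -0.05 3 0 0.5;0 0 0 0 2 0 0.5'
python3 -m inch '0 0 0 0 0 0 0.5;0 0 0 0 0 0 0.5'
python3 - <<'E'
from w import *
s=st();T=wT(s);np.save("T3.npy",T);i=np.clip(255*(get_image("wrist")[:,:,::-1]/255.)**.6,0,255).astype(np.uint8)
cv2.imwrite("pics/w3.png",i)
E
```

```text
t: 13.58
ee_pos: [0.4976, 0.1296, 0.1931]
tcp_rot: [-2.2, -2.243, -0.001]
ft_force: [0.4, 0.4, 0.0]
gripper_width: 0.718
grip_force: 44.1
t: 13.82
ee_pos: [0.4979, 0.1266, 0.1925]
tcp_rot: [2.203, 2.239, -0.001]
ft_force: [-0.4, -0.2, -1.9]
gripper_width: 0.718
grip_force: 44.1
t 13.82 p [497.9 126.6 192.5] toolY 0.95 tilt [-0.0002 -0.0008] F [-0.4 -0.2 -1.9] w 0.718 g 44.1
```

View pics/w3.png

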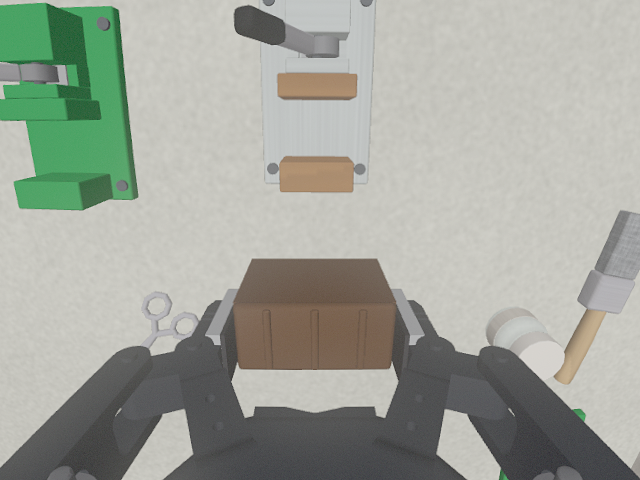

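The fixed jaw's upper face edge is at about (281–353, 163), the loose jaw's at about (278–357, 86), and the held spine is at (235–392, 304–369).

```bash
python3 - <<'E'
from w import *
T=np.load("T3.npy");i=cv2.imread("pics/w3.png")
print("col316",[tuple(i[v,305:312].mean(0).astype(int)) for v in range(66,104,2)],"\nfix",[tuple(i[v,310:325].mean(0).astype(int)) for v in range(148,196,2)])
for n,uv,z in [("fix",[(280.5,163),(352.5,163)],.058),("loose",[(278,86),(357,86)],.058),("vol",[(235.5,304),(390.5,304),(392,369),(236.5,369)],.205),("screw",[(273,169),(360,169)],.012)]:
    P=atz("wrist",uv,z,T);print(n,np.round(P*1000,1)[:,:2].tolist(),P.mean(0)*1000)
E
```

```text
col316 [(np.int64(194), np.int64(196), np.int64(192)), (np.int64(192), np.int64(194), np.int64(190)), (np.int64(192), np.int64(193), np.int64(189)), (np.int64(163), np.int64(166), np.int64(164)), (np.int64(104), np.int64(135), np.int64(166)), (np.int64(105), np.int64(134), np.int64(165)), (np.int64(107), np.int64(136), np.int64(166)), (np.int64(108), np.int64(137), np.int64(166)), (np.int64(107), np.int64(137), np.int64(167)), (np.int64(109), np.int64(139), np.int64(168)), (np.int64(109), np.int64(138), np.int64(168)), (np.int64(109), np.int64(140), np.int64(170)), (np.int64(110), np.int64(141), np.int64(172)), (np.int64(111), np.int64(142), np.int64(173)), (np.int64(111), np.int64(141), np.int64(173)), (np.int64(100), np.int64(121), np.int64(144)), (np.int64(92), np.int64(105), np.int64(123)), (np.int64(175), np.int64(178), np.int64(177)), (np.int64(197), np.int64(198), np.int64(195))] 
fix [(np.int64(194), np.int64(195), np.int64(192)), (np.int64(194), np.int64(195), np.int64(192)), (np.int64(193), np.int64(195), np.int64(192)), (np.int64(195), np.int64(196), np.int64(192)), (np.in
[... 581 characters left out ...]
4(141), np.int64(170)), (np.int64(111), np.int64(141), np.int64(171)), (np.int64(111), np.int64(141), np.int64(171)), (np.int64(111), np.int64(141), np.int64(171)), (np.int64(111), np.int64(141), np.int64(170)), (np.int64(110), np.int64(142), np.int64(173)), (np.int64(156), np.int64(165), np.int64(171)), (np.int64(193), np.int64(200), np.int64(201))]
fix [[470.7, 175.5], [524.3, 176.4]] [497.470082   175.97727395  58.        ]
loose [[469.5, 229.3], [524.9, 230.2]] [497.2300253  229.76092997  58.        ]
vol [[467.3, 142.0], [525.1, 143.0], [528.5, 113.2], [465.8, 112.0]] [496.67478884 127.55194623 205.        ]
screw [[459.6, 164.3], [536.1, 165.6]] [497.83105108 164.97188395  12.        ]
```

```bash
python3 -m inch '0 0 0 0 2.5 0 0.5;0 0 0 0 2.5 0 0.5;0 0 0 0 1.3 0 0.5;0 0 0 0 0.5 0 0.5;0 0 0 0 0 -2 0.5;0 0 0 0 0 -2 0.5;0 0 0 0 0 0 0.5;0 0 0 0 0 0 0.5'
python3 - <<'E'
from w import *
s=st();T=wT(s);np.save("T4.npy",T);i=np.clip(255*(get_image("wrist")[:,:,::-1]/255.)**.6,0,255).astype(np.uint8)
i2=np.clip(255*(get_image("side")[:,:,::-1]/255.)**.6,0,255).astype(np.uint8)
cv2.imwrite("pics/w4.png",np.hstack([cv2.resize(i,(400,300)),cv2.resize(i2[120:300,130:370],(400,300))]))
E
```

```text
t: 14.88
ee_pos: [0.4984, 0.1954, 0.1532]
tcp_rot: [2.202, 2.24, 0.001]
ft_force: [-0.4, -0.7, -0.9]
gripper_width: 0.717
grip_force: 44.0
t 14.88 p [498.4 195.4 153.2] toolY 0.97 tilt [ 0.0006 -0.    ] F [-0.4 -0.7 -0.9] w 0.717 g 44.0
```

View pics/w4.png

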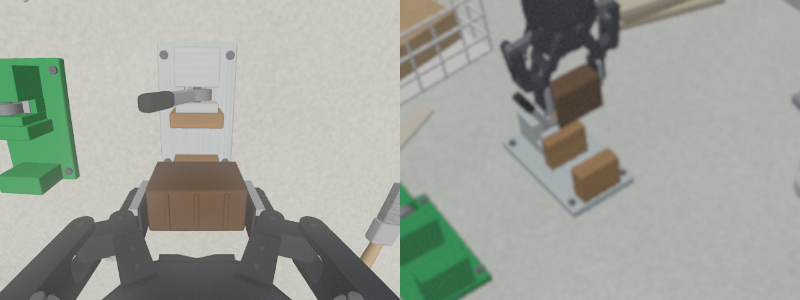

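The held volume hangs over the gap with the lever clear of the hand, so I'll lower it.

```bash
python3 -m inch '0 0 0 -0.05 0 -2.5 0.5;0 0 0 0 0 -2.5 0.5;0 0 0 0 0 -2 0.5;0 0 0 0 0 -1.5 0.5;0 0 0 0 0 -1 0.5;0 0 0 0 0 -0.6 0.5;0 0 0 0 0 -0.3 0.5;0 0 0 0 0 0 0.5'; python3 -m inch '0 0 0 0 0 -0.1 0.5;0 0 0 0 0 0 0.5'; python3 -m inch '0 0 0 0 0 -0.08 0.5;0 0 0 0 0 0 0.5'
```

```text
t: 15.98
ee_pos: [0.4975, 0.1961, 0.0487]
tcp_rot: [2.201, 2.241, 0.0]
ft_force: [-0.5, -0.6, -0.5]
gripper_width: 0.718
grip_force: 44.0
t: 16.23
ee_pos: [0.4975, 0.1961, 0.0477]
tcp_rot: [2.201, 2.241, 0.001]
ft_force: [-0.5, 0.6, -0.9]
gripper_width: 0.72
grip_force: 44.0
t: 16.48
ee_pos: [0.4974, 0.196, 0.0467]
tcp_rot: [-2.201, -2.241, -0.0]
ft_force: [-0.1, -0.2, -1.2]
gripper_width: 0.719
grip_force: 44.0
```

```bash
python3 -m inch '0 0 0 0 0 -0.08 0.5;0 0 0 0 0 0 0.5'; python3 -m inch '0 0 0 0 0 -0.06 0.5;0 0 0 0 0 0 0.5';python3 -m inch '0 0 0 0 0 -0.06 0.5;0 0 0 0 0 0 0.5' 
```

```text
t: 16.73
ee_pos: [0.4973, 0.196, 0.0458]
tcp_rot: [-2.201, -2.241, 0.0]
ft_force: [-0.8, 0.2, -1.0]
gripper_width: 0.718
grip_force: 44.0
t: 16.98
ee_pos: [0.4975, 0.196, 0.0455]
tcp_rot: [-2.201, -2.241, -0.0]
ft_force: [-1.3, -0.3, 2.5]
gripper_width: 0.719
grip_force: 44.3
t: 17.23
ee_pos: [0.4974, 0.196, 0.0455]
tcp_rot: [-2.201, -2.241, -0.001]
ft_force: [-3.7, -1.4, 11.2]
gripper_width: 0.717
grip_force: 45.3
```

The volume is on the base plate. I'll release it, retreat up, and look.

```bash
python3 -m inch '0 0 0 0 0 0.08 0.5;0 0 0 0 0 0 0.2;0 0 0 0 0 0 0;0 0 0 0 0 0 0;0 0 0 0 0 0 0;0 0 0 0 0 2 0;0 0 0 0 0 4 0;0 0 0 0 0 4 0'
python3 -m inch '0 0 0 0 0 4 1;0 0 0 0 0 2 1;0 0 0 0 0 0 1;0 0 0 0 0 0 1'
python3 - <<'E'
from w import *
s=st();T=wT(s);np.save("T5.npy",T);i=np.clip(255*(get_image("wrist")[:,:,::-1]/255.)**.6,0,255).astype(np.uint8)
cv2.imwrite("pics/w5.png",cv2.resize(i[60:330,150:510],(800,600),interpolation=cv2.INTER_CUBIC))
E
```

```text
t: 18.23
ee_pos: [0.4972, 0.1958, 0.1463]
tcp_rot: [2.202, 2.241, -0.001]
ft_force: [1.0, -0.2, -0.6]
gripper_width: 0.999
grip_force: 0.0
t: 18.73
ee_pos: [0.4968, 0.196, 0.2046]
tcp_rot: [-2.201, -2.241, 0.002]
ft_force: [1.0, 0.6, -0.8]
gripper_width: 0.146
grip_force: 0.0
t 18.73 p [496.8 196.  204.6] toolY 1.04 tilt [-0.001  -0.0005] F [ 1.   0.6 -0.8] w 0.146 g 0.0
```

View pics/w5.png

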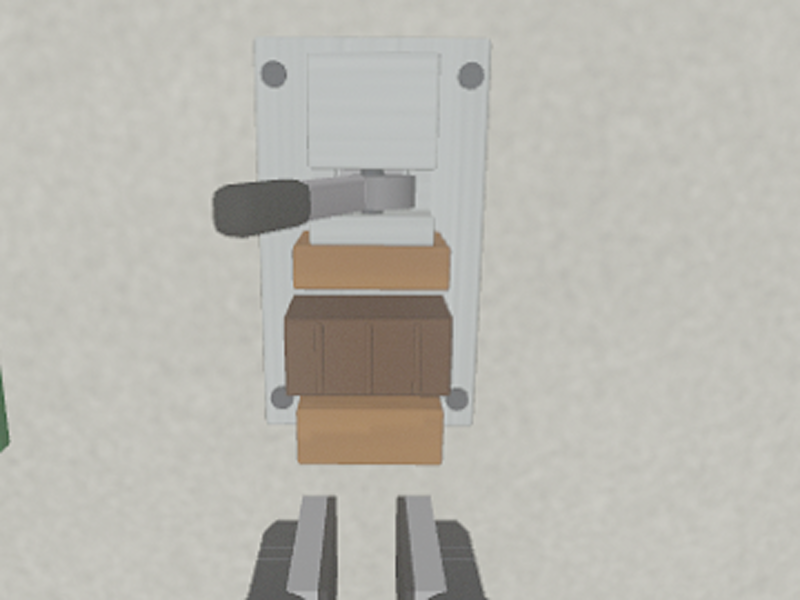

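The volume stands square between the jaws. It is centred to about 1 mm, mid u≈368.5 against 371 for the jaws. The body's back edge is at crop (308–440, 54).

```bash
python3 - <<'E'
from w import *
T=np.load("T5.npy");c=lambda L:[((u+.5)/800*360-.5+150,(v+.5)/600*270-.5+60) for u,v in L]
for n,uv,z in [("back",c([(308,54),(440,54)]),.057),("loose",c([(293,289),(450,289)]),.058),("vol",c([(286,318),(449,318),(451,394),(286,394)]),.058),("fix",c([(297,402),(443,402)]),.058)]:
    P=atz("wrist",uv,z,T);print(n,np.round(P*1000,1)[:,:2].tolist(),P.mean(0)*1000)
u=proj("top",[[.4,.4,.1]]);print(u)
r=lambda n,P:print(n,np.round(P*1000,1)[:,:2].tolist())
r("basket z.08",atz("top",[(73,327),(66,220)],.08))
E
python3 -m inch '0 0 0 -0.03 3 0 1;0 0 0 -0.03 4 0 1;0 0 0 -0.03 4 0 1;0 0 0 0 2 0 1;0 0 0 0 0 -3 1;0 0 0 0 0 -3 1;0 0 0 0 0 0 1;0 0 0 0 0 0 1'
```

```text
back [[474.4, 301.2], [518.1, 302.0]] [496.26587968 301.62174895  57.        ]
loose [[468.8, 222.2], [525.1, 223.3]] [496.97706218 222.7540452   58.        ]
vol [[466.2, 211.5], [525.3, 212.6], [527.5, 183.5], [465.7, 182.3]] [496.18709569 197.4700879   58.        ]
fix [[469.8, 179.2], [524.7, 180.2]] [497.26471756 179.70838825  58.        ]
[[ 82.32435879 301.45383618]]
basket z.08 [[353.8, 424.0], [539.8, 443.7]]
t: 19.77
ee_pos: [0.4971, 0.3255, 0.1462]
tcp_rot: [2.202, 2.24, 0.0]
ft_force: [0.8, -0.2, -0.2]
gripper_width: 0.003
grip_force: 0.0
```

```bash
python3 -m inch '0 0 0 -0.1 0 -2.5 1;0 0 0 0 0 -2.5 1;0 0 0 0 0 -2.5 1;0 0 0 0 0 -2 1;0 0 0 0 0 -1.1 1;0 0 0 0 0 0 1'
python3 -m inch '0 0 0 0 -0.4 0 1;0 0 0 0 -0.4 0 1;0 0 0 0 -0.2 0 1;0 0 0 0 0 0 1'
```

```text
t: 20.52
ee_pos: [0.4955, 0.3259, 0.0393]
tcp_rot: [-2.201, -2.241, 0.001]
ft_force: [0.1, -0.2, -0.0]
gripper_width: -0.002
grip_force: 0.0
t: 21.02
ee_pos: [0.4956, 0.3158, 0.0398]
tcp_rot: [2.202, 2.241, 0.001]
ft_force: [-0.7, -0.4, -0.3]
gripper_width: 0.002
grip_force: 0.0
```

```bash
python3 -m inch '0 0 0 0 -0.2 0 1;0 0 0 0 -0.2 0 1;0 0 0 0 -0.2 0 1;0 0 0 0 0 0 1';python3 -m inch '0 0 0 0 -0.15 0 1;0 0 0 0 -0.15 0 1;0 0 0 0 -0.15 0 1;0 0 0 0 0 0 1'; python3 -m inch '0 0 0 0 -0.1 0 1;0 0 0 0 -0.1 0 1;0 0 0 0 -0.1 0 1;0 0 0 0 0 0 1'
```

```text
t: 21.52
ee_pos: [0.4955, 0.3107, 0.0395]
tcp_rot: [-2.201, -2.242, -0.001]
ft_force: [-0.2, 4.2, -2.4]
gripper_width: 0.0
grip_force: 2.0
t: 22.02
ee_pos: [0.4956, 0.3052, 0.0395]
tcp_rot: [2.202, 2.241, -0.0]
ft_force: [0.7, 3.7, -1.9]
gripper_width: -0.001
grip_force: 1.5
t: 22.52
ee_pos: [0.4956, 0.3023, 0.0395]
tcp_rot: [2.201, 2.241, -0.0]
ft_force: [2.0, 3.7, -1.7]
gripper_width: 0.002
grip_force: 1.7
```

```bash
python3 -m inch '0 0 0 0 -0.1 0 1;0 0 0 0 -0.1 0 1;0 0 0 0 0 0 1'; python3 -m inch '0 0 0 0 -0.1 0 1;0 0 0 0 -0.1 0 1;0 0 0 0 0 0 1'; python3 -m inch '0 0 0 0 -0.1 0 1;0 0 0 0 0 0 1'; python3 -m inch '0 0 0 0 -0.07 0 1;0 0 0 0 0 0 1'
```

```text
t: 22.9
ee_pos: [0.4956, 0.3005, 0.0395]
tcp_rot: [2.201, 2.241, 0.0]
ft_force: [1.0, 4.0, -2.3]
gripper_width: 0.002
grip_force: 2.1
t: 23.28
ee_pos: [0.4956, 0.2983, 0.0395]
tcp_rot: [2.201, 2.241, 0.0]
ft_force: [1.6, 3.0, -1.8]
gripper_width: 0.002
grip_force: 2.0
t: 23.52
ee_pos: [0.4956, 0.2974, 0.0395]
tcp_rot: [2.201, 2.241, 0.0]
ft_force: [1.6, 4.8, -1.4]
gripper_width: 0.0
grip_force: 2.0
t: 23.78
ee_pos: [0.4956, 0.2968, 0.0395]
tcp_rot: [2.201, 2.241, 0.0]
ft_force: [2.5, 3.8, -1.5]
gripper_width: -0.0
grip_force: 2.1
```

```bash
python3 -m inch '0 0 0 0 -0.07 0 1;0 0 0 0 0 0 1'; python3 -m inch '0 0 0 0 -0.07 0 1;0 0 0 0 0 0 1'; python3 -m inch '0 0 0 0 -0.07 0 1;0 0 0 0 0 0 1'
```

```text
t: 24.02
ee_pos: [0.4956, 0.2967, 0.0395]
tcp_rot: [-2.201, -2.242, -0.001]
ft_force: [1.9, 6.0, -4.0]
gripper_width: 0.0
grip_force: 2.9
t: 24.28
ee_pos: [0.4956, 0.2966, 0.0395]
tcp_rot: [-2.2, -2.242, -0.002]
ft_force: [2.4, 7.4, -3.9]
gripper_width: 0.0
grip_force: 3.8
t: 24.52
ee_pos: [0.4956, 0.2967, 0.0396]
tcp_rot: [-2.199, -2.242, -0.004]
ft_force: [2.8, 8.9, -5.4]
gripper_width: 0.003
grip_force: 4.7
```

The jaw stopped at exactly the predicted 16 mm of travel and the force is rising, so it is snug. I'll back off and go round to the lever's -x side.

```bash
python3 -m inch '0 0 0 0 0.7 0 1;0 0 0 0 1 0 1;0 0 0 0 0 4 1;0 0 0 0 0 5 1;0 0 0 0 0 6 1;0 0 0 -3 -2.5 0 1;0 0 0 -3 -2.5 0 1;0 0 0 -3 -2.1 0 1'
python3 -m inch '0 0 0 0 0 -3 1;0 0 0 0 0 -3 1;0 0 0 0 0 -1.5 1;0 0 0 0 0 0 1;0 0 0 0 0 0 1'
python3 - <<'E'
from w import *
s=st();T=wT(s)
a=[cv2.resize(np.clip(255*(get_image(n)[:,:,::-1]/255.)**.6,0,255).astype(np.uint8),(400,300)) if n=="wrist" else cv2.resize(np.clip(255*(get_image(n)[140:260,150:310,::-1]/255.)**.6,0,255).astype(np.uint8),(400,300)) for n in ("wrist","side")]
cv2.imwrite("pics/w6.png",np.hstack(a))
E
```

```text
t: 25.52
ee_pos: [0.4043, 0.2394, 0.1894]
tcp_rot: [2.202, 2.24, -0.002]
ft_force: [0.1, 0.3, -0.2]
gripper_width: -0.002
grip_force: 0.0
t: 26.15
ee_pos: [0.4061, 0.2409, 0.1152]
tcp_rot: [2.202, 2.241, 0.001]
ft_force: [0.8, 0.7, 0.7]
gripper_width: -0.001
grip_force: 0.0
t 26.15 p [406.1 240.9 115.2] toolY 1.01 tilt [0.0007 0.0003] F [0.8 0.7 0.7] w -0.001 g 0.0
```

View pics/w6.png

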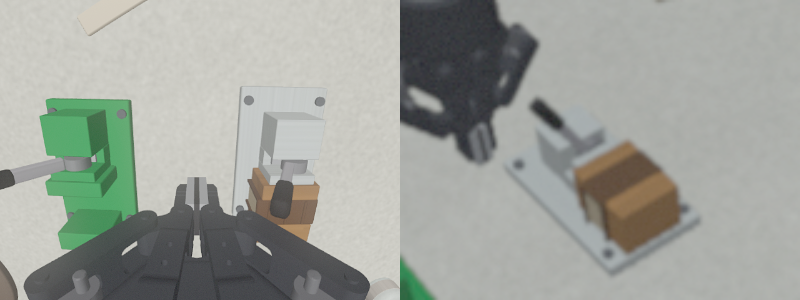

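The side view shows the volume clamped snugly, with the fingers clear on the lever's -x side. From here I'll work by force readings.

```bash
python3 -m inch '0 0 0 1 0 0 1;0 0 0 0.8 0 0 1;0 0 0 0.3 0 0 1;0 0 0 0 0 0 1'; for k in 1; do python3 -m inch '0 0 0 0.3 0 0 1;0 0 0 0.2 0 0 1;0 0 0 0 0 0 1'; done; python3 -m inch '0 0 0 0.3 0 0 1;0 0 0 0.2 0 0 1;0 0 0 0 0 0 1'
```

```text
t: 26.75
ee_pos: [0.4268, 0.2405, 0.1144]
tcp_rot: [2.202, 2.241, -0.0]
ft_force: [-0.0, 0.9, 0.2]
gripper_width: 0.002
grip_force: 0.0
t: 27.12
ee_pos: [0.4316, 0.2407, 0.1145]
tcp_rot: [2.201, 2.241, 0.0]
ft_force: [0.5, -0.0, 0.6]
gripper_width: 0.002
grip_force: 0.0
t: 27.5
ee_pos: [0.4367, 0.2407, 0.1145]
tcp_rot: [2.201, 2.241, 0.0]
ft_force: [-0.8, -0.1, -0.1]
gripper_width: -0.002
grip_force: 0.0
```

```bash
python3 -m inch '0 0 0 0.3 0 0 1;0 0 0 0.3 0 0.1 1;0 0 0 0 0 0 1'; python3 -m inch '0 0 0 0.4 0 0.1 1;0 0 0 0.4 0 0.2 1;0 0 0 0 0 0 1';python3 -m inch '0 0 0 0.4 0 0.1 1;0 0 0 0.4 0 0.2 1;0 0 0 0 0 0 1'
```

```text
t: 27.88
ee_pos: [0.4424, 0.2407, 0.1156]
tcp_rot: [-2.201, -2.241, 0.0]
ft_force: [-2.7, 0.6, 2.3]
gripper_width: -0.001
grip_force: 1.1
t: 28.25
ee_pos: [0.4514, 0.2408, 0.1187]
tcp_rot: [2.201, 2.24, 0.002]
ft_force: [0.2, 0.9, -0.3]
gripper_width: -0.002
grip_force: 0.1
t: 28.62
ee_pos: [0.4592, 0.2407, 0.1216]
tcp_rot: [2.201, 2.241, 0.001]
ft_force: [-0.4, 0.3, -0.4]
gripper_width: -0.003
grip_force: 0.0
```

```bash
python3 -m inch '0 0 0 0.7 0 0.3 1;0 0 0 0.7 0 0.3 1;0 0 0 0.6 0 0.2 1;0 0 0 0.6 0 0.2 1;0 0 0 0 0 0 1'; python3 -m inch '0 0 0 0.6 0 0 1;0 0 0 0.6 0 0 1;0 0 0 0.6 0 -0.1 1;0 0 0 0.6 0 -0.1 1;0 0 0 0 0 0 1';python3 -m inch '0 0 0 0.6 0 -0.2 1;0 0 0 0.6 0 -0.3 1;0 0 0 0.6 0 -0.4 1;0 0 0 0.5 0 -0.4 1;0 0 0 0 0 0 1'
```

```text
t: 29.25
ee_pos: [0.4854, 0.2407, 0.1317]
tcp_rot: [2.201, 2.24, 0.002]
ft_force: [0.2, -0.0, 0.4]
gripper_width: -0.0
grip_force: 0.0
t: 29.88
ee_pos: [0.5093, 0.2406, 0.1295]
tcp_rot: [2.201, 2.24, 0.001]
ft_force: [-0.2, 0.1, -0.4]
gripper_width: 0.001
grip_force: 0.0
t: 30.5
ee_pos: [0.5318, 0.2405, 0.116]
tcp_rot: [2.202, 2.241, -0.001]
ft_force: [0.4, -0.0, 0.9]
gripper_width: -0.0
grip_force: 0.0
```

```bash
python3 -m inch '0 0 0 0.5 0 -0.5 1;0 0 0 0.4 0 -0.6 1'; python3 -m inch '0 0 0 0.4 0 -0.6 1;0 0 0 0.3 0 -0.6 1'; python3 -m inch '0 0 0 0.3 0 -0.7 1;0 0 0 0.3 0 -0.7 1';python3 -m inch '0 0 0 0.2 0 -0.5 1;0 0 0 0.1 0 -0.5 1'
```

```text
t: 30.75
ee_pos: [0.5412, 0.2409, 0.1056]
tcp_rot: [2.201, 2.241, 0.002]
ft_force: [0.3, -0.2, 4.8]
gripper_width: 0.001
grip_force: 2.0
t: 31.0
ee_pos: [0.5491, 0.2409, 0.0941]
tcp_rot: [2.201, 2.24, 0.004]
ft_force: [1.1, -0.1, 10.2]
gripper_width: 0.003
grip_force: 4.4
t: 31.25
ee_pos: [0.5552, 0.2412, 0.0803]
tcp_rot: [2.201, 2.24, 0.005]
ft_force: [-0.9, -0.0, 9.5]
gripper_width: -0.005
grip_force: 4.6
t: 31.5
ee_pos: [0.5574, 0.2413, 0.07]
tcp_rot: [2.201, 2.241, 0.003]
ft_force: [-1.3, 0.5, 9.3]
gripper_width: 0.002
grip_force: 4.6
```

Contact is confirmed: there's an upward reaction of about 10 N. I'll press to the end stop.

```bash
python3 -m inch '0 0 0 0.2 0 -0.2 1;0 0 0 0 0 -0.2 1;0 0 0 0 0 0 1'; python3 -m inch '0 0 0 0 0 -0.15 1;0 0 0 0 0 0 1'; python3 -m inch '0 0 0 0 0 -0.15 1;0 0 0 0 0 0 1'
```

```text
t: 31.88
ee_pos: [0.5578, 0.2415, 0.068]
tcp_rot: [-2.199, -2.239, -0.001]
ft_force: [-12.7, -2.0, 32.9]
gripper_width: -0.001
grip_force: 16.0
t: 32.12
ee_pos: [0.5579, 0.2416, 0.0677]
tcp_rot: [-2.199, -2.239, -0.002]
ft_force: [-15.9, -2.8, 42.9]
gripper_width: -0.002
grip_force: 21.2
t: 32.38
ee_pos: [0.5581, 0.2416, 0.0674]
tcp_rot: [-2.199, -2.239, -0.003]
ft_force: [-20.2, -5.3, 53.0]
gripper_width: -0.0
grip_force: 26.5
```

The lever is at its end stop: the tips are at about 51 mm, which is the level grip's top surface. I'll retreat and check the result with image code.

```bash
python3 -m inch '0 0 0 0 0 0.4 1;0 0 0 0 0 2 1;0 0 0 0 0 4 1;0 0 0 0 0 5 1;0 0 0 -3 -4 4 1;0 0 0 -3 -5 0 1;0 0 0 -3 -5 0 1;0 0 0 -3 -5 0 1'
python3 -m inch '0 0 0 -3 -5 0 1;0 0 0 0 -5 0 1;0 0 0 0 0 0 1;0 0 0 0 0 0 1'
python3 - <<'E'
from w import *
st();i=get_image("top").astype(int);p=cv2.imread("pics/top0.png")[:,:,::-1].astype(int)
c=np.degrees(0)
dark=lambda im:(im.sum(2)<110)
a,b=proj("top",[[.565,.24,.045]])[0],proj("top",[[.452,.256,.097]])[0];print("locked grip px",a,"free px",b)
for n,im in(("before",p),("now",i)):
    m=dark(im)[195:285,145:245];v,u=np.nonzero(m);n_,l,s,cc=cv2.connectedComponentsWithStats(m.astype(np.uint8));print(n,[(x[4],(cen+[145,195]).round(1)) for x,cen in zip(s[1:],cc[1:]) if x[4]>12])
if 1:
    # lever angle + volume, jaws rows
    row=i[246,180:240];print("row246",[tuple(map(int,x)) for x in row[::2]])
    d=np.abs(i-p).sum(2)>60;m=d[160:300,405:495];print("trough diff",[ (x[4],c+[405,160]) for x,c in zip(*cv2.connectedComponentsWithStats(m.astype(np.uint8))[2:]) if x[4]>20][1:])
E
```

```text
t: 33.38
ee_pos: [0.4385, 0.05, 0.2159]
tcp_rot: [2.201, 2.241, 0.001]
ft_force: [2.0, -0.6, 0.1]
gripper_width: 0.001
grip_force: 0.0
t: 33.88
ee_pos: [0.4095, -0.0481, 0.2157]
tcp_rot: [2.202, 2.24, 0.001]
ft_force: [-0.4, 0.1, -1.2]
gripper_width: -0.002
grip_force: 0.0
t 33.88 p [409.5 -48.1 215.7] toolY 0.99 tilt [0.0005 0.0002] F [-0.4  0.1 -1.2] w -0.002 g 0.0
locked grip px [187.51922545 209.57403521] free px [168.61280261 271.94628111]
before [(np.int32(73), array([196.7, 245.9])), (np.int32(13), array([234.3, 237.6])), (np.int32(93), array([167. , 263.2]))]
now [(np.int32(86), array([186.6, 207.4]))]
row246 [(94, 99, 98), (78, 80, 82), (86, 88, 90), (86, 88, 90), (85, 88, 90), (129, 136, 134), (136, 143, 142), (126, 122, 114), (106, 73, 37), (105, 69, 29), (109, 72, 33), (100, 65, 30), (64, 43, 23), (59, 39, 23), (62, 39, 21), (64, 45, 30), (62, 40, 23), (63, 42, 26), (64, 44, 26), (62, 40, 25), (83, 53, 29), (113, 75, 34), (112, 74, 30), (110, 73, 36), (110, 74, 34), (110, 72, 35), (99, 64, 29), (64, 43, 21), (83, 77, 69), (111, 114, 108)]
trough diff [(np.int32(695), array([459.79856115, 265.37985612])), (np.int32(469), array([435.24307036, 295.49680171]))]
```

All checks agree: the grip blob sits at the locked position (186.6, 207.4 against 187.5, 209.6 predicted). The loose jaw, volume and fixed jaw show no gaps, and the other two volumes haven't moved.

```bash
python3 -c "from bench import *;print(hand_in())"
```

```text
the job is handed in; nothing more can be done
None
```

The thick volume is standing in the press, spine up and centred to about 1 mm, with the loose jaw snug against it and the cam lever locked. The other two volumes haven't moved, and I handed the job in at about 34 s.

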